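# Open the dial guard and set the slide warmer

### The job

Get the slide warmer ready for the next batch: lift its clear flip guard by the red bar and lay it right back on its two prop arms so that it stays open by itself, then turn the black dial clockwise until its white pointer stands on the green mark. Leave the guard open, let go of everything, and do not knock over or push away the jar, the carton or the cup standing beside it.

Things in the scene. Friction and masses are not known exactly. Their poses are not given: they have to be found in the camera images.
- warmer: Fixed white slide warmer. Origin on the worktop under the dial's axis; x to the guard's hinge (left seen from its front), y to its front (roughly to the robot), z up. In this frame, mm: body x -45..265, y -88..88, top 45; left of dial and ridge (x 67..101, to z 81) a plate with slides. Guard rests: 8 mm posts at x -29, y +-70, to z 86. Thin prop arms beyond the hinge at y +-40, to x 108, z 138.
- guard (a joint): Guard hinge, rad: 0 shut (plate level above the dial), grows as it is lifted, stop at 2.1 (30 degrees past upright, on the prop arms). 120 g, nearly free: let go below 1.4 it falls shut, let go beyond 1.6 it sinks back onto the prop arms and stays. Clear plate with a grey rim, 105 mm long from the hinge, 150 wide, 4 thick.
- guard_hinge (a point): Point on the guard's hinge axis, midway: in the warmer's frame x 70, y 0, z 89 mm. The axis runs along the warmer's y. Does not move with the guard.
- guard_bar (a point): Middle of the guard's red round bar, 12 mm thick, 90 long along the warmer's y, a thin steel arm at each end. Shut, it lies 147 mm to the right (warmer's -x) of and 20 mm above the hinge axis: 109 mm above the worktop, 42 mm from the plate's edge, free space below and around. It swings with the guard and can turn between fingers that pinch it.
- dial (a joint): Dial angle, rad, grows clockwise seen from above, range 0 to 4.8; starts between 1.6 and 2.2; the pointer is on the green mark at 2.9. No detents, light friction (0.04 N m), stays where it is left. The pointer's direction in the warmer's frame is (2.4 - value) rad from +x towards +y.
- dial_grip (a point): On the dial's upright axis at mid-height of its grip, 70 mm above the worktop. Black disc 70 mm across, 10 thick, just above the deck; on it a straight bar grip 62 long, 16 wide, from z 56 to z 81 mm, a white line on the pointer's half. Pinch it across its 16 mm. Under the guard's plate while that is shut.
- stain_jar_b: Bystander: lidded jar with a black cap, 58 mm across, 97 mm high, right of the warmer, towards its rear. Origin at the centre of its underside.
- slide_carton: Bystander: small dark red carton, 32 x 82 x 30 mm (long along its y), right of the warmer, nearer the robot than the jar. Origin at the centre of its underside.
- specimen_cup_a: Bystander: specimen cup with a yellow lid, 58 mm across, 75 mm high, to the left of the warmer. Origin at the centre of its underside.

How it is judged:
On the way, in this order (a step that is already met when the one before it is completed fails the run):
1. the guard lies back on its prop arms (hinge beyond 1.9 rad), the dial not yet set (value of joint guard above 1.9 rad), for 0.2 s.
2. the dial's pointer is on the green mark, the guard still open (value of joint dial between 2.75 and 3.05 rad and value of joint guard above 1.9 rad), for 0.2 s.
At the end, for the whole second after the job is handed in: The guard leans back on its prop arms by itself (hinge beyond 1.9 of 2.1 rad) and the dial stands at 2.9 +- 0.15 rad (pointer within 8.6 degrees of the green mark's centre line), both at rest (all of step 2 and velocity of joint dial between -0.05 and 0.05 rad/s and velocity of joint guard between -0.05 and 0.05 rad/s); the robot touches nothing.
It fails at once if the jar is shifted by more than 30 mm or tipped (distance of stain_jar_b from where it was at the start of the episode above 0.03 m or angle between stain_jar_b's own z axis and vertical above 0.5 rad).
It fails at once if the carton is shifted by more than 30 mm or tipped (distance of slide_carton from where it was at the start of the episode above 0.03 m or angle between slide_carton's own z axis and vertical above 0.5 rad).
It fails at once if the cup is shifted by more than 30 mm or tipped (distance of specimen_cup_a from where it was at the start of the episode above 0.03 m or angle between specimen_cup_a's own z axis and vertical above 0.5 rad).
It also fails if it takes over 48 s, if anything falls off the work surface, if the arm or the gripper's body presses on something with over 40 N, if the wrist force passes 120 N, or if a joint passes its speed limit or range.

### The arm

A 6-joint arm with a two-finger parallel gripper is mounted at the origin on a cart in front of the work surface, level with it; the furniture and walls round the work are solid. World frame = base frame: x ahead of the robot, y to its left, z up, the work surface at z = 0. Lengths are in m, angles in rad, forces in N, time in s.
With the tool pointing down it reaches from about 0.425 to 0.95 m from the base axis. Payload 3.5 kg.
Tool frame: the origin (TCP) lies at the very end of the fingers, on their centre line; the grasp point (between the pads) lies 19 mm behind it (grip_depth is the distance from the TCP to the grasp point, in m); x points along the fingers, z is the direction in which the jaws open and shut, and the axes are right-handed (so a half turn about x gives the same grasp; the last joint's range is limited). The gripper opens to 85 mm and grips with 20 to 120 N. Pads are 22 mm wide; open, the fingers measure 114 mm over their backs; the gripper's body (76 mm by 85 mm) begins 54 mm behind the grasp point. The pads swing forward as they close: fully open they stand 13 mm farther back than shut.
Start: joints at [1.104, 0.286, 1.577, -0, 1.279, -0.15], TCP at [0.21, 0.641, 0.231] pointing down, gripper open.
Joint ranges: [-2.77, 2.77], [-0.9, 2.22], [0.21, 2.48], [-1.53, 4.67], [0.24, 2.81], [-2.84, 2.84]. Speed limits (rad/s): [2.79, 2.79, 3.14, 3.14, 3.14, 3.14].

### API

Orientations are given as a unit quaternion [x, y, z, w].
In Python, from plant import get_state, read_camera, calibration, sign_off, recognise, grip_depth gives the robot as it stands. The module is installed in compiled form; this text tells all that it offers.
- The arm moves only by the tool servo_tool, never from a script. Its argument "deltas" is a list that holds one entry, the list of rows, each a list of 4 numbers: the shift along the world's x, y, z scaled (see below), then the turn about the world's z scaled (see below). In form: [[[tx, ty, tz, spin], ...]]. A call has exactly 5 rows; each row is the pose to reach, as a shift and turn from the pose commanded when the call began; what a row does not reach only later rows make up. The controller multiplies each number of a shift by 10 cm and each number of a turn by 90 degrees. A row lasts 1/10 s, in which the tool goes at most 50 mm and 8.59 degrees, less where a joint would pass 70% of its speed; a pose out of reach is approached as far as the arm can. A call with a number of a shift or a turn outside -1 to 1 is refused whole. A call with a gripper value outside its range is refused whole. "claw" is the gripper's target within -1 to 1 (fully open at 1, half-way at 0, shut at -1), set as the call begins (left out, the last holds). The fingers move at their own pace and stop on an object; "force" is the grip in N (left out, the last holds). Time passes only in rows, so rows that repeat a pose let the fingers close, or fill a call up. It gives the time, the measured TCP pose, the force and the opening at its end, in the units of the state.
- get_state(): the state, without advancing time (a new reading comes with each control period).
- read_camera(name): name is "scene" or "top" or "wrist"; returns the picture (400x640x3 uint8, blue, green, red); there is no depth.
- calibration(name): a dict with "intrinsics" (3x3 intrinsics, pixels), "dist" ([k1, k2, p1, p2, k3] as OpenCV has them; the pictures are not rectified), "R" (3x3) and "t" (3): a world point X has camera coordinates R X + t; the wrist camera has in their place "T_tool_cam" (4x4, takes a point from camera to tool coordinates, whose origin is the TCP and whose axes are the tool frame's). Camera axes: x right, y down, z forward; pixel columns grow to the right and rows downward; lengths in m; the calibration is good to about 2 mm. A picture is of the moment at which its call begins: read the wrist's pose just before it. calibration takes no time and is no camera call.
- sign_off(): hands the job in, once; it reports no verdict.
Trained networks look in the newest picture that a camera, given by its name, has taken for a name from the list of things; names that differ only in an ending like _2 or _b are one class to them, and where a whole thing is asked for, a point or a joint stands for the part that bears it (a point fixed in the world has none). Each returns a list of dicts, best first, with "p" (0 to 1); they miss things now and then, are a little off and sometimes report something else, mostly with a low value. They report only what shows in the picture. A call takes as long as a camera call.
- recognise(camera, query): "at" ([x, y, z] in m, in world coordinates, good to about 4 mm: the middle of the surface that is visible of it).
The state is a dict: "time": time; "qpos": joint angles; "dq": joint speeds; "joint_efforts": joint torques, N m; "eef_pos": TCP position; "tcp_rot": TCP orientation; "contact_force": force on the tool from outside, world axes, zero at the start; "wrist_torque": the same for the moment, N m; "opening": opening from 0.0 (shut) to 1.0 (fully open).
Only numpy, scipy, OpenCV 4.12 (cv2) and the standard library are available. Lean on these libraries where they do the work, as an engineer would, in place of code of your own. Each camera call takes 0.05 s, during which the arm holds its last target. There are 200 camera calls.

## Working session

There is one attempt and no reset: what is moved stays moved. The work goes in short steps, Python scripts to look and compute and a tool call to move; the robot and the scene stay as the last step left them, time stands still between calls to the robot, and variables do not carry over. Pictures are saved under pics/ and viewed, about 8 in all and at most 12, crops included, and the job is handed in when it is done.

Besides the shell and the picture viewer there is one more tool, called after "Request:" as name(argument=value, ...), one argument or row to a line, values as JSON. servo_tool: Moves the arm, as the interface text tells. Its arguments: {"type":"object","properties":{"deltas":{"type":"array"},"claw":{"type":"number"},"force":{"type":"number"}},"required":["deltas"]}

```bash
mkdir -p pics; cat > h.py <<'E'
import numpy as np, cv2
from plant import *
def snap(c,f):
    im=read_camera(c); cv2.imwrite('pics/'+f,im); return im
def proj(c,X):
    k=calibration(c); X=np.atleast_2d(np.array(X,float))
    return cv2.projectPoints(X,cv2.Rodrigues(np.array(k['R']))[0],np.array(k['t'],float),np.array(k['intrinsics']),np.array(k['dist']))[0][:,0]
E
python3 - <<'E'
from h import *
np.set_printoptions(precision=4,suppress=True)
s=get_state(); print(s['time'],s['eef_pos'],s['tcp_rot'],s['opening'],grip_depth)
a=snap('scene','s1.png'); b=snap('top','t1.png')
for n in ['warmer','guard','guard_bar','dial','dial_grip','stain_jar_b','slide_carton','specimen_cup_a']:
    for c in ['scene','top']:
        print(n,c,[(np.round(r['at'],4),round(r['p'],2)) for r in recognise(c,n)[:2]])
print(get_state()['time'])
for c in ['scene','top']:
    k=calibration(c); print(c,-np.array(k['R']).T@np.array(k['t']))
E
```

```text
0.0 [0.2099 0.6408 0.2299] [-0.4153  0.5734  0.4145  0.5719] 0.9967006644862065 0.0187
warmer scene [(array([0.4848, 0.0623, 0.0437]), 0.85)]
warmer top [(array([0.5249, 0.1107, 0.0521]), 0.55)]
guard scene [(array([0.4991, 0.0184, 0.0897]), 0.62)]
guard top [(array([0.5051, 0.0237, 0.0898]), 0.79)]
guard_bar scene [(array([0.4999, 0.0187, 0.0894]), 0.55)]
guard_bar top [(array([0.5066, 0.0203, 0.0892]), 0.63)]
dial scene []
dial top []
dial_grip scene [(array([ 0.429 , -0.1308,  0.0256]), 0.26)]
dial_grip top [(array([0.521 , 0.1103, 0.0505]), 0.19)]
stain_jar_b scene [(array([ 0.5061, -0.2026,  0.0728]), 0.96)]
stain_jar_b top [(array([ 0.5236, -0.1847,  0.0936]), 0.8)]
slide_carton scene [(array([ 0.4255, -0.1325,  0.0285]), 0.97)]
slide_carton top [(array([ 0.4346, -0.1295,  0.0313]), 0.78)]
specimen_cup_a scene [(array([0.5529, 0.3105, 0.0555]), 0.78)]
specimen_cup_a top [(array([0.5622, 0.318 , 0.0742]), 0.83)]
0.9
scene [-0.0161 -0.2766  0.6412]
top [0.3898 0.059  1.1859]
```

View pics/s1.png

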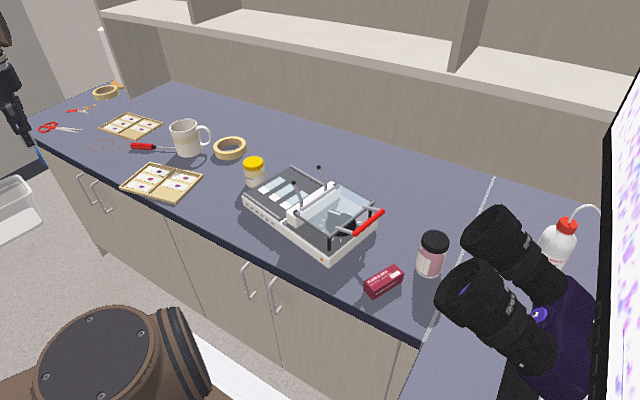

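View pics/t1.png

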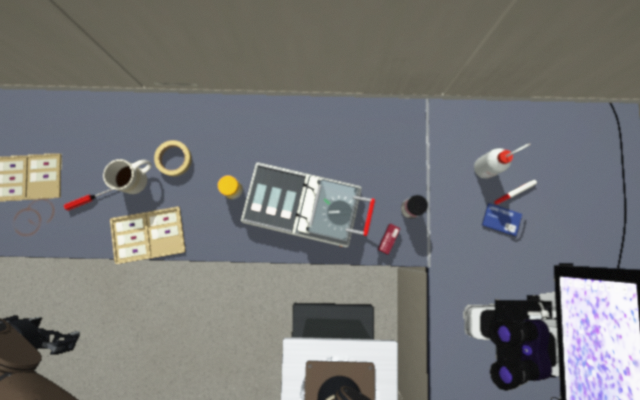

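The scene picture shows the warmer with its red bar around (369,222). In the top picture the bar is around (369,216), the carton at (389,239), the jar at (414,205) and the cup at (228,186). Next I'll triangulate the bar.

```bash
cat >> h.py <<'E'
def ray(c,uv):
    k=calibration(c); R=np.array(k['R']);t=np.array(k['t'])
    n=cv2.undistortPoints(np.array([[uv]],float),np.array(k['intrinsics']),np.array(k['dist']))[0,0]
    return -R.T@t, R.T@np.r_[n,1]
def tri(obs):
    A=0;b=0
    for o,d in obs:
        d=d/np.linalg.norm(d);P=np.eye(3)-np.outer(d,d);A=A+P;b=b+P@o
    X=np.linalg.solve(A,b); return X,[np.linalg.norm(np.cross(X-o,d/np.linalg.norm(d))) for o,d in obs]
def red(im,box):
    x0,y0,x1,y1=box; h=cv2.cvtColor(im[y0:y1,x0:x1],cv2.COLOR_BGR2HSV)
    m=(((h[...,0]<8)|(h[...,0]>172))&(h[...,1]>140)&(h[...,2]>90)).astype(np.uint8)
    n,l,st,c=cv2.connectedComponentsWithStats(m); i=1+np.argmax(st[1:,4])
    p=np.argwhere(l==i)[:,::-1]+[x0,y0]; c=p.mean(0); v=np.linalg.svd((p-c).astype(float),full_matrices=False)[2][0]; s=(p-c)@v
    return c,c+v*s.min(),c+v*s.max(),len(p)
E
python3 - <<'E'
from h import *
np.set_printoptions(precision=4,suppress=True)
a=cv2.imread('pics/s1.png');b=cv2.imread('pics/t1.png')
ra=red(a,(340,200,395,245));rb=red(b,(355,190,380,240));print(ra,rb)
def far(r): return sorted(r[1:3],key=lambda p:p[1]) # small v = far
M=tri([ray('scene',ra[0]),ray('top',rb[0])]);print('mid',M)
E_=[tri([ray('scene',far(ra)[i]),ray('top',far(rb)[i])]) for i in (0,1)];print(E_)
d=E_[1][0]-E_[0][0];print(np.linalg.norm(d))
# warmer: fit pose so that bar/body corners match; predict corners for overlay
yw=d.copy();yw[2]=0;yw/=np.linalg.norm(yw)   # to front
xw=np.cross(yw,[0,0,1]);print('xw',xw,'yaw',np.degrees(np.arctan2(xw[1],xw[0])))
O=M[0]+77*1e-3*xw;O[2]=0;print('O',O)
W=lambda p:O+np.array(p)[0]/1e3*xw+np.array(p)[1]/1e3*yw+np.array([0,0,p[2]/1e3])
for c,im in (('scene',a),('top',b)):
    pts=[W(p) for p in [(-45,-88,45),(-45,88,45),(265,88,45),(265,-88,45),(70,0,89),(108,40,138),(108,-40,138),(0,0,81),(-77,0,109)]]
    for q in proj(c,pts): cv2.drawMarker(im,tuple(int(round(x*1)) for x in q),(0,255,0),0,5,1)
A=cv2.resize(a[140:280,225:400],None,fx=3.2,fy=3.2);B=cv2.resize(b[150:260,225:400],None,fx=3.2,fy=3.2)
cv2.imwrite('pics/o1.png',np.vstack([A[:300],B[:300]]) if 0 else np.vstack([cv2.resize(A,(400,320)),cv2.resize(B,(400,252))]))
E
```

```text
(array([368.019, 221.981]), array([383.4823, 209.3655]), array([352.5142, 234.6303]), 211) (array([368.5427, 217.122 ]), array([372.6262, 198.9162]), array([364.5071, 235.1138]), 164)
mid (array([ 0.4886, -0.0641,  0.1086]), [np.float64(4.818880999733465e-06), np.float64(4.818880999793291e-06)])
[(array([ 0.5376, -0.0753,  0.1104]), [np.float64(0.0010355092083363163), np.float64(0.0010355092083363096)]), (array([ 0.4409, -0.0537,  0.1083]), [np.float64(0.0002282037528360022), np.float64(0.00022820375283605013)])]
0.09913588094591691
xw [ 0.2174  0.9761 -0.    ] yaw 77.4439955823963
O [0.5054 0.011  0.    ]
```

View pics/o1.png

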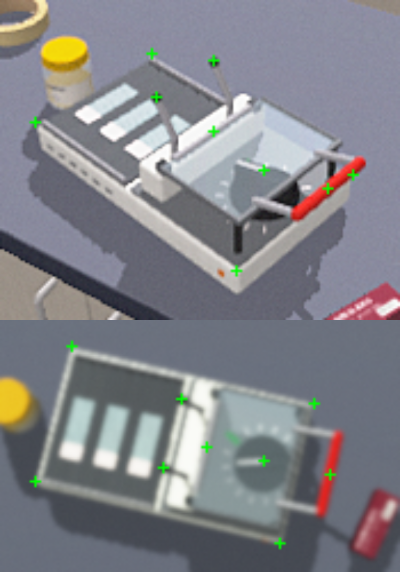

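The overlay fits: the predicted corners, hinge, props and bar all land on the picture, and the bar measures 108.6 mm high against the stated 109. The green mark is at crop (232,437) and the pointer points left, so the dial is near 2.1. Next I'll work out the tool's spin.

```bash
cat >> h.py <<'E'
from scipy.spatial.transform import Rotation as Ro
xw=np.array([.2174,.9761,0]);yw=np.array([-.9761,.2174,0]);O=np.array([.5054,.011,0])
def W(p): return O+p[0]/1e3*xw+p[1]/1e3*yw+np.array([0,0,p[2]/1e3])
def jaw(): 
    z=Ro.from_quat(get_state()['tcp_rot']).as_matrix(); return z
E
python3 - <<'E'
from h import *
np.set_printoptions(precision=4,suppress=True)
R=jaw();print(R); z=R[:,2]
a=np.degrees(np.arctan2(z[1],z[0]));print('jaw yaw',a,'need 77.4; spin',(77.4-a+90)%180-90)
p=get_state()['eef_pos']
for th in [0,.3,.6,.9,1.2,1.5,1.8,2.0]:
    f=np.radians(7.74)+th
    q=W((70-148.4*np.cos(f),0,89+148.4*np.sin(f)));q[2]-=.019
    print(th,q,q-p)
E
```

```text
[[ 0.     -0.9503  0.3115]
 [-0.      0.3115  0.9503]
 [-1.     -0.     -0.    ]]
jaw yaw 71.85177470457567 need 77.4; spin 5.548225295424331
0 [ 0.4886 -0.0642  0.09  ] [ 0.2784 -0.7056 -0.1413]
0.3 [ 0.4914 -0.052   0.1325] [ 0.2811 -0.6934 -0.0988]
0.6 [ 0.4967 -0.0281  0.1695] [ 0.2865 -0.6695 -0.0618]
0.9 [0.5041 0.0054 0.1976] [ 0.2939 -0.636  -0.0337]
1.2 [0.5131 0.0455 0.2143] [ 0.3029 -0.5959 -0.017 ]
1.5 [0.5227 0.0886 0.2181] [ 0.3125 -0.5528 -0.0132]
1.8 [0.5321 0.1309 0.2087] [ 0.3219 -0.5105 -0.0227]
2.0 [0.5379 0.1568 0.1954] [ 0.3277 -0.4846 -0.0359]
```

Request:
servo_tool(
  deltas=[
    [[0.2,-0.2,0.05,0.062],[0.4,-0.4,0.1,0.062],[0.6,-0.6,0.1,0.062],[0.8,-0.8,0.1,0.062],[1,-1,0.1,0.062]],
  ],
  claw=-0.1,
  force=30,
)

```text
time: 1.4
eef_pos: [0.3109, 0.5406, 0.2415]
tcp_rot: [-0.442, 0.552, 0.442, 0.552]
contact_force: [0.7, 0.8, -0.4]
opening: 0.448
```

Request:
servo_tool(
  deltas=[
    [[0.2,-0.2,0,0],[0.4,-0.4,0,0],[0.6,-0.6,0,0],[0.8,-0.8,0,0],[1,-1,0,0]],
  ],
)

```text
time: 1.9
eef_pos: [0.411, 0.4406, 0.2415]
tcp_rot: [-0.442, 0.552, 0.442, 0.552]
contact_force: [0.2, -1.2, 1.0]
opening: 0.446
```

Request:
servo_tool(
  deltas=[
    [[0.16,-0.2,0,0],[0.32,-0.4,0,0],[0.48,-0.6,0,0],[0.64,-0.8,0,0],[0.78,-1,0,0]],
  ],
)

```text
time: 2.4
eef_pos: [0.489, 0.3405, 0.2415]
tcp_rot: [-0.442, 0.552, 0.442, 0.552]
contact_force: [-0.6, -0.6, -0.7]
opening: 0.453
```

Request:
servo_tool(
  deltas=[
    [[0,-0.2,0,0],[0,-0.4,0,0],[0,-0.6,0,0],[0,-0.8,0,0],[0,-1,0,0]],
  ],
)

```text
time: 2.9
eef_pos: [0.4882, 0.2406, 0.2415]
tcp_rot: [-0.442, 0.552, 0.442, 0.552]
contact_force: [-0.0, 0.1, -0.0]
opening: 0.45
```

Request:
servo_tool(
  deltas=[
    [[0,-0.2,0,0],[0,-0.4,0,0],[0,-0.6,0,0],[0,-0.8,0,0],[0,-1,0,0]],
  ],
)

```text
time: 3.4
eef_pos: [0.4882, 0.1406, 0.2416]
tcp_rot: [-0.442, 0.552, 0.442, 0.552]
contact_force: [-0.5, 1.3, -0.8]
opening: 0.45
```

Request:
servo_tool(
  deltas=[
    [[0,-0.2,0,0],[0,-0.4,0,0],[0,-0.6,0,0],[0,-0.8,0,0],[0,-1,0,0]],
  ],
)

```text
time: 3.9
eef_pos: [0.4882, 0.0406, 0.2416]
tcp_rot: [-0.442, 0.552, 0.442, 0.552]
contact_force: [-0.2, -0.1, -0.5]
opening: 0.451
```

Request:
servo_tool(
  deltas=[
    [[0,-0.2,0,0],[0,-0.4,0,0],[0,-0.6,0,0],[0,-0.8,0,0],[0,-1,0,0]],
  ],
)

```text
time: 4.4
eef_pos: [0.4882, -0.0594, 0.2416]
tcp_rot: [-0.442, 0.552, 0.442, 0.552]
contact_force: [0.2, 0.1, -0.2]
opening: 0.448
```

```bash
cat >> h.py <<'E'
def wray(uv,s):
    k=calibration('wrist');T=np.array(k['T_tool_cam']);R=Ro.from_quat(s['tcp_rot']).as_matrix()
    n=cv2.undistortPoints(np.array([[uv]],float),np.array(k['intrinsics']),np.array(k['dist']))[0,0]
    return np.array(s['eef_pos'])+R@T[:3,3], R@T[:3,:3]@np.r_[n,1]
def wproj(X,s):
    k=calibration('wrist');T=np.array(k['T_tool_cam']);R=Ro.from_quat(s['tcp_rot']).as_matrix()
    Xt=(np.atleast_2d(X)-np.array(s['eef_pos']))@R; Xc=(Xt-T[:3,3])@T[:3,:3]
    return cv2.projectPoints(Xc,np.zeros(3),np.zeros(3),np.array(k['intrinsics']),np.array(k['dist']))[0][:,0]
E
python3 - <<'E'
from h import *
np.set_printoptions(precision=4,suppress=True)
s=get_state();im=snap('wrist','w1.png')
r=red(im,(0,0,640,400));print(r)
for p in r[:3]:
    o,d=wray(p,s);print(o+d*(.109-o[2])/d[2])
X=[W((-77,0,109)),W((-77,45,109)),W((-77,-45,109)),W((0,0,81))]
print(wproj(X,s))
E
```

```text
(array([236.732 , 139.5308]), array([237.5455, 100.1145]), array([235.9393, 177.9368]), 1526)
[ 0.4317 -0.1113  0.109 ]
[ 0.4014 -0.102   0.109 ]
[ 0.463  -0.1211  0.109 ]
[[307.1808 192.0468]
 [306.9152 139.6164]
 [307.4387 240.0306]
 [388.5179 184.4335]]
```

View pics/w1.png

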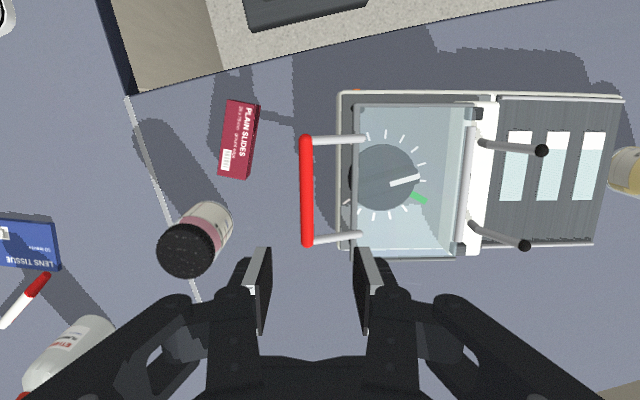

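The wrist view shows the bar at (307,190), where (307,192) was predicted, so the position holds within about 1 mm. The red blob the script picked was the carton, so I'm ignoring it. Descending to pinch.

Request:
servo_tool(
  deltas=[
    [[0,-0.048,-0.2,0],[0,-0.048,-0.4,0],[0,-0.048,-0.6,0],[0,-0.048,-0.8,0],[0,-0.048,-1,0]],
  ],
)

```text
time: 4.95
eef_pos: [0.4883, -0.0631, 0.1408]
tcp_rot: [-0.442, 0.552, 0.442, 0.552]
contact_force: [0.1, -0.3, -0.3]
opening: 0.453
```

Request:
servo_tool(
  deltas=[
    [[0,0,-0.15,0],[0,0,-0.3,0],[0,0,-0.45,0],[0,0,-0.51,0],[0,0,-0.51,0]],
  ],
)

```text
time: 5.45
eef_pos: [0.4876, -0.063, 0.0896]
tcp_rot: [-0.442, 0.552, 0.443, 0.551]
contact_force: [-0.2, 0.2, -0.5]
opening: 0.457
```

Request:
servo_tool(
  deltas=[
    [[0,0,0,0],[0,0,0,0],[0,0,0,0],[0,0,0,0],[0,0,0,0]],
  ],
  claw=-1,
  force=30,
)

```text
time: 5.95
eef_pos: [0.4887, -0.0649, 0.0915]
tcp_rot: [-0.444, 0.552, 0.441, 0.551]
contact_force: [-2.4, -4.4, -0.3]
opening: 0.124
```

```bash
python3 - <<'E'
import numpy as np
def P(t):
    f=.1351+t; s=-148.4*np.cos(f); return np.array([.2174*s,.9761*s,148.4*np.sin(f)])/100
ths=np.arange(0,2.01,.1)
for c in range(4):
    print([list(np.round(P(ths[5*c+i])-P(ths[5*c]),2))for i in range(1,6)])
E
```

```text
[[np.float64(0.01), np.float64(0.03), np.float64(0.15)], [np.float64(0.02), np.float64(0.07), np.float64(0.29)], [np.float64(0.03), np.float64(0.12), np.float64(0.43)], [np.float64(0.04), np.float64(0.19), np.float64(0.56)], [np.float64(0.06), np.float64(0.27), np.float64(0.68)]]
[[np.float64(0.02), np.float64(0.09), np.float64(0.11)], [np.float64(0.04), np.float64(0.19), np.float64(0.22)], [np.float64(0.07), np.float64(0.31), np.float64(0.31)], [np.float64(0.1), np.float64(0.43), np.float64(0.4)], [np.float64(0.12), np.float64(0.55), np.float64(0.46)]]
[[np.float64(0.03), np.float64(0.13), np.float64(0.06)], [np.float64(0.06), np.float64(0.27), np.float64(0.1)], [np.float64(0.09), np.float64(0.42), np.float64(0.12)], [np.float64(0.12), np.float64(0.56), np.float64(0.14)], [np.float64(0.16), np.float64(0.7), np.float64(0.14)]]
[[np.float64(0.03), np.float64(0.14), np.float64(-0.02)], [np.float64(0.06), np.float64(0.29), np.float64(-0.05)], [np.float64(0.09), np.float64(0.42), np.float64(-0.09)], [np.float64(0.12), np.float64(0.56), np.float64(-0.15)], [np.float64(0.15), np.float64(0.68), np.float64(-0.23)]]
```

Request:
servo_tool(
  deltas=[
    [[0.01,0.03,0.15,0],[0.02,0.07,0.29,0],[0.03,0.12,0.43,0],[0.04,0.19,0.56,0],[0.06,0.27,0.68,0]],
  ],
)

```text
time: 6.45
eef_pos: [0.4942, -0.039, 0.1606]
tcp_rot: [-0.445, 0.553, 0.441, 0.55]
contact_force: [-4.7, -7.9, 4.0]
opening: 0.13
```

Request:
servo_tool(
  deltas=[
    [[0.02,0.09,0.11,0],[0.04,0.19,0.22,0],[0.07,0.31,0.31,0],[0.1,0.43,0.4,0],[0.12,0.55,0.46,0]],
  ],
)

```text
time: 6.95
eef_pos: [0.5067, 0.0167, 0.2084]
tcp_rot: [-0.445, 0.553, 0.441, 0.55]
contact_force: [-4.5, -4.8, 6.6]
opening: 0.125
```

Request:
servo_tool(
  deltas=[
    [[0.03,0.13,0.06,0],[0.06,0.27,0.1,0],[0.09,0.42,0.12,0],[0.12,0.56,0.14,0],[0.16,0.7,0.14,0]],
  ],
)

```text
time: 7.45
eef_pos: [0.5222, 0.0892, 0.2203]
tcp_rot: [-0.443, 0.552, 0.442, 0.552]
contact_force: [-5.4, -0.3, 4.0]
opening: 0.124
```

Request:
servo_tool(
  deltas=[
    [[0.03,0.14,-0.02,0],[0.06,0.29,-0.05,0],[0.09,0.42,-0.09,0],[0.12,0.56,-0.15,0],[0.15,0.68,-0.23,0]],
  ],
)

```text
time: 7.95
eef_pos: [0.5369, 0.1583, 0.1945]
tcp_rot: [-0.442, 0.552, 0.443, 0.551]
contact_force: [-3.3, -0.3, 2.2]
opening: 0.122
```

```bash
python3 - <<'E'
from h import *
a=snap('scene','s2.png')[120:300,220:420]
cv2.imwrite('pics/s2c.png',cv2.resize(a,None,fx=3,fy=3))
E
```

```text
(no output)
```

View pics/s2c.png

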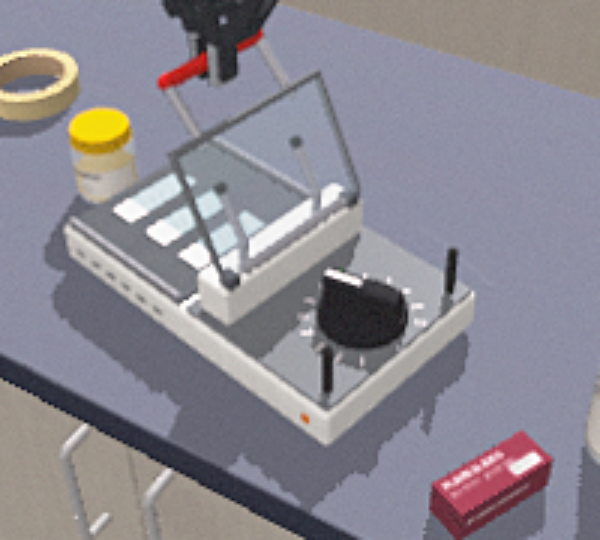

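The guard is held close to its prop arms, with the bar in the fingers at about (210,60) in this crop. I'll nudge it to about 2.05 rad, release a little, and rise.

Request:
servo_tool(
  deltas=[
    [[0.01,0.03,-0.02,0],[0.01,0.05,-0.04,0],[0.01,0.05,-0.04,0],[0.01,0.05,-0.04,0],[0.01,0.05,-0.04,0]],
  ],
)

```text
time: 8.5
eef_pos: [0.5378, 0.1627, 0.1912]
tcp_rot: [-0.441, 0.552, 0.443, 0.552]
contact_force: [-4.6, 3.0, 4.3]
opening: 0.127
```

Request:
servo_tool(
  deltas=[
    [[0,0,0,0],[0,0,0,0],[0,0,0,0],[0,0,0,0],[0,0,0,0]],
  ],
  claw=-0.3,
)

```text
time: 9.0
eef_pos: [0.5384, 0.1614, 0.1912]
tcp_rot: [-0.442, 0.552, 0.442, 0.552]
contact_force: [0.4, 0.4, -0.8]
opening: 0.349
```

Request:
servo_tool(
  deltas=[
    [[0,0,0.1,0],[0,0,0.3,0],[0,0,0.5,0],[0,0,0.7,0],[0,0,0.9,0]],
  ],
)

```text
time: 9.5
eef_pos: [0.5384, 0.1616, 0.2831]
tcp_rot: [-0.442, 0.551, 0.442, 0.552]
contact_force: [0.3, -0.4, -0.1]
opening: 0.353
```

```bash
python3 - <<'E'
from h import *
np.set_printoptions(precision=4,suppress=True)
s=get_state();print(s['time'],s['contact_force'])
a=snap('scene','s3.png');b=snap('top','t3.png')
A=cv2.resize(a[120:300,220:420],(500,450))
cv2.imwrite('pics/s3c.png',A)
for th in (1.9,2.0,2.1):
    f=.1351+th; print(th,proj('scene',W((70-148.4*np.cos(f),0,89+148.4*np.sin(f)))))
r=red(a,(265,110,320,170));print(r)
# dial axis & pointer in top/scene
for c in('scene','top'):
    print(c,[(x['at'],x['p']) for x in recognise(c,'dial')[:1]],[(x['at'],x['p']) for x in recognise(c,'dial_grip')[:1]])
print(proj('top',[W((0,0,81)),W((30,0,81))]))
# pointer brightness along circle in scene at z=81, using both views
for c,im in(('scene',a),('top',b)):
    g=im.min(2)
    v=[];
    for ang in np.arange(-1,1.3,.05):
        q=proj(c,[W((ra*np.cos(ang),ra*np.sin(ang),81.5)) for ra in (12,16,20,24,27)])
        v.append(np.mean([cv2.getRectSubPix(g,(1,1),tuple(map(float,x)))[0,0] for x in q]))
    print(c,[(round(float(x),2),int(y)) for x,y in zip(np.arange(-1,1.3,.05),v) if y>100])
E
```

```text
9.5 [ 0.258  -0.3915 -0.0758]
1.9 [[294.9609 137.677 ]]
2.0 [[291.2479 138.4376]]
2.1 [[287.9174 139.7827]]
(array([286.7931, 140.2069]), array([303.6491, 131.3334]), array([270.0195, 149.037 ]), 174)
scene [([0.4957, 0.0055, 0.0589], 0.83)] [([0.4968, 0.0077, 0.0602], 0.65)]
top [([0.5004, 0.0116, 0.0603], 0.86)] [([0.5001, 0.0102, 0.0542], 0.76)]
[[339.7233 211.2192]
 [328.9842 208.5808]]
scene [(-1.0, 173), (-0.95, 173), (-0.9, 172), (-0.85, 170), (-0.8, 168), (-0.75, 168), (-0.7, 168), (-0.65, 168), (-0.6, 164), (-0.55, 158), (-0.5, 150), (-0.45, 140), (-0.4, 135), (-0.35, 133), (-0.3, 129), (-0.25, 126), (-0.2, 121), (-0.15, 117), (-0.1, 114), (-0.05, 112), (0.0, 117), (0.05, 135), (0.1, 165), (0.15, 201), (0.2, 231), (0.25, 249), (0.3, 253), (0.35, 253), (0.4, 237), (0.45, 201), (0.5, 158), (0.55, 120)]
top [(0.0, 108), (0.05, 130), (0.1, 152), (0.15, 173), (0.2, 195), (0.25, 203), (0.3, 204), (0.35, 202), (0.4, 185), (0.45, 163), (0.5, 137), (0.55, 111)]
```

View pics/s3c.png

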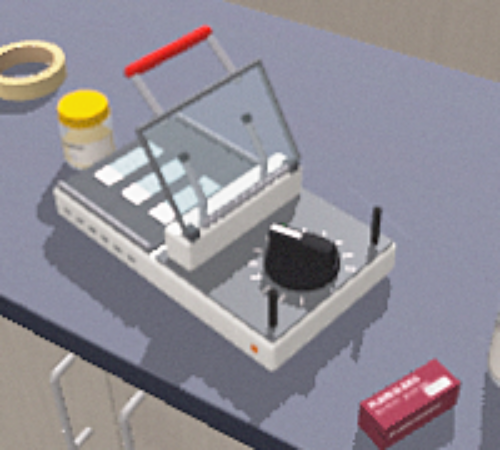

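The bar's pixel (287,140) matches the 2.1 rad prediction, so the guard rests on its props by itself. Both views put the pointer near +0.31 rad, so the dial is at about 2.09 and needs about 46° clockwise. Moving over the dial with the jaws across the grip.

Request:
servo_tool(
  deltas=[
    [[-0.05,-0.2,0,-0.09],[-0.1,-0.4,0,-0.18],[-0.15,-0.6,0,-0.27],[-0.2,-0.8,0,-0.36],[-0.25,-1,0,-0.45]],
  ],
  claw=0,
)

```text
time: 10.3
eef_pos: [0.5123, 0.0609, 0.2796]
tcp_rot: [-0.222, 0.672, 0.222, 0.67]
contact_force: [0.8, -0.3, 0.0]
opening: 0.503
```

Request:
servo_tool(
  deltas=[
    [[-0.02,-0.12,0,-0.09],[-0.05,-0.25,0,-0.18],[-0.08,-0.4,0,-0.27],[-0.08,-0.506,0,-0.352],[-0.08,-0.506,0,-0.352]],
  ],
)

```text
time: 10.8
eef_pos: [0.5046, 0.0101, 0.2798]
tcp_rot: [-0.032, 0.707, 0.032, 0.705]
contact_force: [-0.4, -1.0, 0.3]
opening: 0.502
```

```bash
python3 - <<'E'
from h import *
np.set_printoptions(precision=4,suppress=True)
s=get_state();print(s['time'],s['eef_pos'],s['qpos']);z=jaw()[:,2];print('jaw',np.degrees(np.arctan2(z[1],z[0])))
im=snap('wrist','w2.png')
print([(x['at'],x['p']) for x in recognise('wrist','dial')[:1]],[(x['at'],x['p']) for x in recognise('wrist','dial_grip')[:1]])
a=.31
def B(u,v): return W((u*np.cos(a)-v*np.sin(a),u*np.sin(a)+v*np.cos(a),81))
P=[B(31,8),B(31,-8),B(-31,-8),B(-31,8),W((0,0,81))]
for q in wproj(P,s): print(q);cv2.drawMarker(im,tuple(int(round(x)) for x in q),(0,255,0),0,7,1)
cv2.imwrite('pics/w2o.png',im)
E
```

```text
10.8 [0.5046 0.0101 0.2798] [-0.181  -0.1303  1.9309 -0.0002  1.3436 -0.271 ]
jaw 5.156311266097283
[([0.5061, 0.0132, 0.0599], 0.67)] [([0.504, 0.0155, 0.0596], 0.95)]
[304.6575 145.1946]
[320.1428 145.1776]
[319.8371 202.6564]
[305.0911 202.6667]
[312.4327 174.6113]
```

View pics/w2o.png

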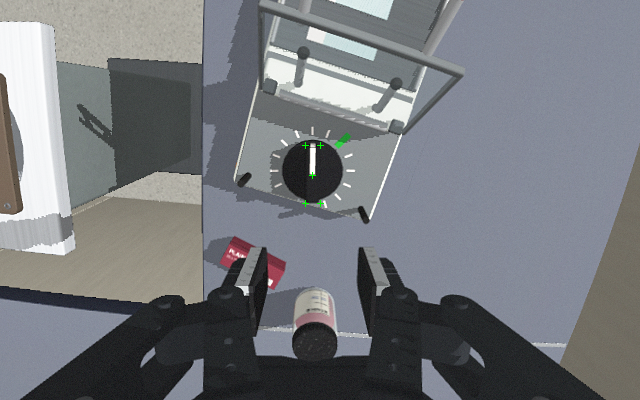

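The overlay sits on the grip, with the pointer straight up at (312,160) and the grip centred at (312,174). The jaws lie across it. Before descending I'll check the wrist camera's clearance to the open guard.

```bash
python3 - <<'E'
from h import *
R=jaw();T=np.array(calibration('wrist')['T_tool_cam']);d=R@T[:3,3]
c=W((0,0,60))+d; print('cam world',c,'warmer x,y,z',(c-O)@xw,(c-O)@yw,c[2])
for th in(1.9,2.1):
  for l in(50,105): print(th,l,70-l*np.cos(th),89+l*np.sin(th))
a=np.radians(-46.4);d2=Ro.from_rotvec([0,0,a]).apply(d);print('after turn',d2@xw,d2@yw,d2[2])
E
```

```text
cam world [0.49972247 0.08308663 0.20305474] warmer x,y,z 0.06912946407222716 0.021213474049279892 0.20305474125284376
1.9 50 86.16447834317518 136.31500438437072
1.9 105 103.94540452066785 188.36150920717853
2.1 50 95.24230522999288 132.16046833244368
2.1 105 123.00884098298505 179.63698349813174
after turn 0.0630352304620031 -0.0354323863824464 0.14305474125284373
```

Request:
servo_tool(
  deltas=[
    [[0.008,0.008,-0.2,0],[0.008,0.008,-0.4,0],[0.008,0.008,-0.6,0],[0.008,0.008,-0.8,0],[0.008,0.008,-1,0]],
  ],
)

```text
time: 11.45
eef_pos: [0.5059, 0.0126, 0.1802]
tcp_rot: [-0.033, 0.706, 0.034, 0.706]
contact_force: [0.1, -0.0, -0.0]
opening: 0.499
```

Request:
servo_tool(
  deltas=[
    [[0,0,-0.2,0],[0,0,-0.4,0],[0,0,-0.6,0],[0,0,-0.8,0],[0,0,-1,0]],
  ],
)

```text
time: 11.95
eef_pos: [0.5059, 0.0126, 0.0803]
tcp_rot: [-0.033, 0.706, 0.033, 0.706]
contact_force: [1.1, -0.6, 0.1]
opening: 0.498
```

Request:
servo_tool(
  deltas=[
    [[0,0,-0.1,0],[0,0,-0.18,0],[0,0,-0.18,0],[0,0,-0.18,0],[0,0,-0.18,0]],
  ],
)

```text
time: 12.45
eef_pos: [0.5069, 0.0117, 0.0644]
tcp_rot: [-0.033, 0.706, 0.032, 0.707]
contact_force: [0.3, 0.4, -0.3]
opening: 0.502
```

Request:
servo_tool(
  deltas=[
    [[0,0,0,0],[0,0,0,0],[0,0,0,0],[0,0,0,0],[0,0,0,0]],
  ],
  claw=-1,
  force=25,
)

```text
time: 12.95
eef_pos: [0.504, 0.0115, 0.064]
tcp_rot: [-0.033, 0.709, 0.033, 0.704]
contact_force: [-8.7, -1.3, 8.9]
opening: 0.182
```

Pinched at 15.5 mm, matching the 16 mm grip. Now turning it clockwise.

Request:
servo_tool(
  deltas=[
    [[0,0,0,-0.06],[0,0,0,-0.12],[0,0,0,-0.18],[0,0,0,-0.24],[0,0,0,-0.3]],
  ],
)

```text
time: 13.45
eef_pos: [0.5044, 0.0114, 0.064]
tcp_rot: [0.134, 0.696, -0.135, 0.692]
contact_force: [-7.3, -0.6, 7.6]
opening: 0.18
```

Request:
servo_tool(
  deltas=[
    [[0,0,0,-0.06],[0,0,0,-0.12],[0,0,0,-0.18],[0,0,0,-0.215],[0,0,0,-0.215]],
  ],
)

```text
time: 13.95
eef_pos: [0.5047, 0.0113, 0.064]
tcp_rot: [0.247, 0.663, -0.249, 0.661]
contact_force: [-6.5, -2.7, 6.4]
opening: 0.181
```

Request:
servo_tool(
  deltas=[
    [[0,0,0,0],[0,0,0,0],[0,0,0,0],[0,0,0,0],[0,0,0,0]],
  ],
)

```text
time: 14.45
eef_pos: [0.5046, 0.0113, 0.064]
tcp_rot: [0.247, 0.664, -0.249, 0.661]
contact_force: [-6.9, -1.2, 6.7]
opening: 0.18
```

Request:
servo_tool(
  deltas=[
    [[0,0,0,0],[0,0,0,0],[0,0,0,0],[0,0,0,0],[0,0,0,0]],
  ],
  claw=0,
)

```text
time: 14.95
eef_pos: [0.5061, 0.0118, 0.0633]
tcp_rot: [0.248, 0.662, -0.248, 0.662]
contact_force: [0.1, 0.1, 0.3]
opening: 0.5
```

Request:
servo_tool(
  deltas=[
    [[0,0,0.1,0],[0,0,0.3,0],[0,0,0.5,0],[0,0,0.75,0],[0,0,1,0]],
  ],
)

```text
time: 15.45
eef_pos: [0.506, 0.0119, 0.1649]
tcp_rot: [0.248, 0.662, -0.248, 0.662]
contact_force: [-0.6, -0.2, 0.1]
opening: 0.502
```

Request:
servo_tool(
  deltas=[
    [[0,-0.1,0.2,0],[0,-0.2,0.4,0],[0,-0.3,0.6,0],[0,-0.4,0.8,0],[0,-0.4,0.8,0]],
  ],
)

```text
time: 15.95
eef_pos: [0.5079, -0.0294, 0.2475]
tcp_rot: [0.249, 0.659, -0.248, 0.665]
contact_force: [-0.3, -0.6, -0.5]
opening: 0.501
```

```bash
python3 - <<'E'
from h import *
s=get_state();print(s['time'],s['contact_force'],s['eef_pos'])
im=snap('wrist','w3.png');a=snap('scene','s4.png')
print('bar',red(a,(265,110,320,170))[0])
g=im.min(2);v=[];A=np.arange(-1.2,.6,.03)
for ang in A:
    q=wproj([W((r*np.cos(ang),r*np.sin(ang),81.5)) for r in(12,16,20,24,27)],s)
    v.append(np.mean([cv2.getRectSubPix(g,(1,1),tuple(map(float,x)))[0,0] for x in q]))
v=np.array(v);print([(round(float(x),2),int(y)) for x,y in zip(A,v) if y>90])
cv2.imwrite('pics/f.png',np.vstack([cv2.resize(im,(480,300)),cv2.resize(a[110:310,190:510],(480,300))]))
E
```

```text
15.95 [-0.33049656 -0.62078051 -0.53776511] [ 0.50790605 -0.02937138  0.24754913]
bar [286.89204545 140.125     ]
[(-0.69, 104), (-0.66, 139), (-0.63, 189), (-0.6, 233), (-0.57, 254), (-0.54, 254), (-0.51, 253), (-0.48, 254), (-0.45, 254), (-0.42, 238), (-0.39, 192), (-0.36, 132), (-0.33, 102)]
```

View pics/f.png

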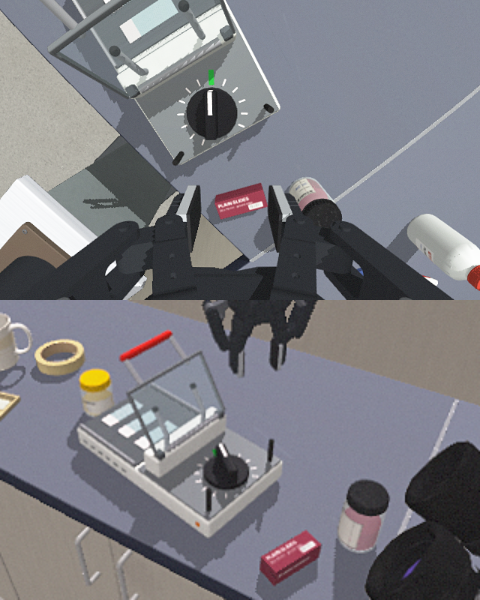

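The pointer measures −0.51 rad, so the dial is at about 2.91 and stands on the green mark (211,78). The guard is still on its props, with the bar's pixel unchanged at (287,140). The jar, carton and cup are standing, and the gripper is clear. Handing in.

```bash
python3 -c "
from plant import *
print(sign_off())"
```

```text
the job is handed in; nothing more can be done
None
```

The slide warmer is ready, and I handed the job in at about 16 s of the 48 s allowed; sign-off gives no verdict.

- **Guard:** I lifted it by the red bar and laid it back on its prop arms. After I let go, the bar sat at pixel (287,140), which matches the prediction for 2.1 rad. It was still there in the last picture.
- **Dial:** I turned it clockwise from about 2.09 to about 2.91 rad against the 2.9 target. The last wrist picture shows the pointer on the green mark.
- **Bystanders:** The jar, carton and cup are upright and look unmoved in the last pictures. I did not measure their shift again.
- **Gripper:** It is open and clear of everything, with contact force near zero.

One check went wrong along the way. An automatic search for red in a wrist picture picked the carton instead of the bar. I dropped that result, and the bar's position in the same picture agreed with my prediction to about 1 mm. No other checks failed or disagreed.

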